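# Fetch the topping tin from behind the shakers

## Task

Fetch me the yellow-lidded tin from the rack: first stand all three shakers over in the orange side tray, leaving the tin where it is until all three are there, then set the tin in the middle of the round black mat. When the tin is on the mat, put each shaker back on the rack, centred on the pad of its own colour. Keep the tin and the shakers upright all the while.

Things in the scene. Friction and masses are not known exactly. Their poses are not given: they have to be found in the camera images.
- tin: Low round steel tin with a yellow lid, 60 mm across and 45 mm tall, straight sides. Loose, about 0.13 to 0.25 kg. Origin at the centre of its underside. At the start it stands on the rack's floor near the rack's origin, with shakers about 12 mm from it in front and on both sides, so fingers cannot get beside it.
- shaker_red: Shaker: upright steel cylinder 58 mm across and 130 mm tall, all one width, its top 26 mm a red plastic cap with small black holes. Loose, 0.18 to 0.35 kg. Origin at the centre of its underside, z up. At the start it stands on the red pad.
- shaker_green: Shaker: upright steel cylinder 58 mm across and 130 mm tall, all one width, its top 26 mm a green plastic cap with small black holes. Loose, 0.18 to 0.35 kg. Origin at the centre of its underside, z up. At the start it stands on the green pad.
- shaker_blue: Shaker: upright steel cylinder 58 mm across and 130 mm tall, all one width, its top 26 mm a blue plastic cap with small black holes. Loose, 0.18 to 0.35 kg. Origin at the centre of its underside, z up. At the start it stands on the blue pad.
- pad_red: Thin flat red disc, 70 mm across, marked on the rack's floor (flush, nothing to bump on): the place of the red shaker. Origin at its centre at the level of the rack's floor, where a shaker's underside comes to stand.
- pad_green: Thin flat green disc, 70 mm across, marked on the rack's floor (flush, nothing to bump on): the place of the green shaker. Origin at its centre at the level of the rack's floor, where a shaker's underside comes to stand.
- pad_blue: Thin flat blue disc, 70 mm across, marked on the rack's floor (flush, nothing to bump on): the place of the blue shaker. Origin at its centre at the level of the rack's floor, where a shaker's underside comes to stand.
- side_tray: Orange flat open tray fixed to the table, 280 mm along its x, 130 mm along its y, rim 14 mm high, walls and floor 5 mm thick. Origin at the centre of its underside. Room for three shakers in a row along its x, e.g. 85 mm apart. It stands to the left or to the right of the rack.
- mat: Round black mat with a white ring, 110 mm across, 4 mm thick, fixed to the table on the side opposite the tray. Origin at the centre of its underside; the tin's underside comes to stand 4 mm above it.
- rack: Grey rack fixed to the table: floor plate 8 mm thick, x = -110 to +90 mm, y = -115 to +115 mm of its frame, with a steel back wall 60 mm high at x = +87 mm. Origin at table level below the tin's place; its x points away from the robot to the back wall. One pad lies in front of the tin, one on either side. Small glass jars (31 mm across, 48 mm tall) stand in the back corners at (62, 90) and (62, -90) mm.

How it is judged:
By the outcome, as a careful person would: the job done as asked, in the order asked, and still so for the second after the job is handed in, with the robot touching nothing.
It also fails if it takes over 141 s, if anything falls off the work surface, if the arm or the gripper's body presses on something with over 40 N, if the wrist force passes 120 N, or if a joint passes its speed limit or range.

## Robot

A 6-joint arm with a two-finger parallel gripper is mounted at the origin on the work surface. World frame = base frame: x ahead of the robot, y to its left, z up, the work surface at z = 0. Lengths are in m, angles in degrees, forces in N, time in s.
With the tool pointing down it reaches from about 0.375 to 0.75 m from the base axis. Payload 9 kg.
Tool frame: the origin (TCP) lies where the fingers leave the gripper's body, on its centre line; the fingertips stand 73 mm ahead of it and the grasp point (between the pads) lies 54 mm ahead of it (robot.tip_reach is the distance from the TCP to the fingertips, in m); z points along the fingers, y is the line along which they close (so a half turn about z gives the same grasp; the last joint's range is limited). The gripper opens to 85 mm and grips with 20 to 120 N. Pads are 22 mm wide; open, the fingers measure 114 mm over their backs; the gripper's body (76 mm by 85 mm) begins 54 mm behind the grasp point. The pads swing forward as they close: fully open they stand 13 mm farther back than shut.
Start: joints at [58.344, 5.964, 5.575, 89.605, 0, 77.527], TCP at [0.197, 0.567, 0.304] pointing down, gripper open.
Joint ranges: [-171.21, 171.21], [-48.23, 106.86], [-62.78, 66.21], [-105.2, 120.99], [-86.42, 89.51], [-180, 180]. Speed limits (degrees/s): [127.2, 127.2, 147.25, 180, 180, 180].

## Interface

Orientations are given as [roll, pitch, yaw] about the fixed x, y, z axes, in that order (R = Rz(yaw) Ry(pitch) Rx(roll)).
In Python, from plant import robot gives the robot as it stands. Calls block until the motion is done:
- robot.move_pose(position, orientation): joint-space move of the TCP to a pose.
- robot.line_to(position, vel=0.15, rotation=None, guard=None): straight line of the TCP; rotation=None keeps the orientation; vel is the mean speed in m/s. With guard (N) it stops when the force on the tool has changed by that much, and returns True; else False.
- robot.goto_joints(angles): joint-space move.
- robot.set_gripper(opening): finger opening in m; the grip force is fixed at half the most; returns when the fingers have stopped.
- robot.pause(seconds).
- robot.ik(position, orientation): joint angles nearest the present ones, or None.
- robot.observe(): the state.
- robot.grab_frame(name): name is "side" or "top" or "wrist"; returns the picture (420x560x3 uint8, blue, green, red); there is no depth.
- robot.get_calibration(name): a dict with "vertical_fov" (degrees; the focal length in pixels is half the picture's height over the tangent of half this angle, whatever the lens; pixels are square), "cx", "cy" (the principal point, pixels), "k1" (the pictures are not rectified: a ray, as slopes to the right and down, at radius r is drawn at 1 + k1 r^2 times it, then the intrinsics apply), "rvec" (rotation vector, rad) and "tvec" (3), from world to camera coordinates, as OpenCV has them. Camera axes: x right, y down, z forward; pixel columns grow to the right and rows downward; lengths in m; the calibration is good to about 2 mm. A picture is of the moment at which its call begins: read the wrist's pose just before it. get_calibration takes no time and is no camera call; for the wrist camera it gives the pose at the moment of the call.
A pose or a line that the arm cannot do raises robot.IKError and nothing moves.
- robot.job_done(): hands the job in; it is judged then, once.
The state is a dict: "time": time; "q": joint angles; "qvel": joint speeds; "joint_torque": joint torques, N m; "tool_pos": TCP position; "tcp_rot": TCP orientation; "ft_force": force on the tool from outside, world axes, zero at the start; "torque": the same for the moment, N m; "gripper_width": finger opening in m; "gripper_force": force on a finger pad.
Only numpy, scipy, OpenCV 4.12 (cv2) and the standard library are available. Lean on these libraries where they do the work, as an engineer would, in place of code of your own. Each camera call takes 0.05 s, during which the arm holds its last target. There are 200 camera calls.

## Working session

There is one attempt and no reset: what is moved stays moved. The work goes in short steps, each a Python script; the robot and the scene stay as the last script left them, time stands still between calls to the robot, and variables do not carry over. Pictures are saved under pics/ and viewed, at most 14 in all, crops included, and the job is handed in when it is done.

```bash
mkdir -p pics; ls; python3 - <<'E'
from plant import robot
import cv2
for n in("top","side"):
    im=robot.grab_frame(n); cv2.imwrite(f"pics/{n}0.png",im); print(n,robot.get_calibration(n))
s=robot.observe(); print(s["time"],s["tool_pos"],s["tcp_rot"])
E
```

```text
pics
top {'vertical_fov': 43.30686491759686, 'cx': 286.0017975802388, 'cy': 206.2260848891563, 'k1': -0.029839010283018563, 'rvec': array([ 2.15049155, -2.16996786,  0.10908551]), 'tvec': array([-0.00656366,  0.54355009,  1.00870643])}
side {'vertical_fov': 47.66020206191518, 'cx': 282.65222459794154, 'cy': 213.1299229644396, 'k1': -0.029884864655886852, 'rvec': array([ 2.18715998, -1.76127746,  0.34797023]), 'tvec': array([-0.12883872,  0.49319955,  0.78604749])}
0.1 [0.19703576 0.56649805 0.3031763 ] [-1.79930302e+02 -1.57068534e-02  1.60814767e+02]
```

View pics/top0.png

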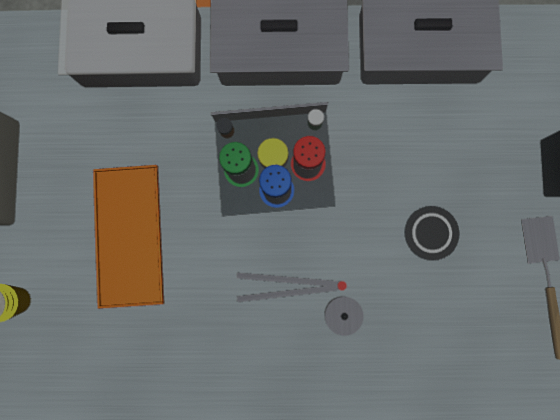

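View pics/side0.png

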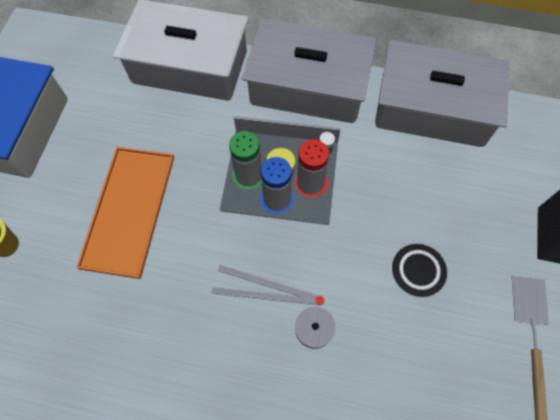

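```bash
cat > h.py <<'E'
import numpy as np, cv2
from plant import robot
def cal(n):
    c=robot.get_calibration(n); f=210/np.tan(np.radians(c["vertical_fov"]/2))
    return c["cx"],c["cy"],f,c["k1"],cv2.Rodrigues(np.array(c["rvec"]))[0],np.array(c["tvec"])
def world(c,uv,z):
    cx,cy,f,k,R,t=c; uv=np.atleast_2d(np.asarray(uv,float))
    u=cv2.undistortPoints(uv[:,None],np.array([[f,0,cx],[0,f,cy],[0,0,1]]),np.array([k,0,0,0,0.]))[:,0]
    d=np.c_[u,np.ones(len(u))]@R; o=-R.T@t
    return (o+d*((z-o[2])/d[:,2])[:,None])[:,:2]
HUE={"red":(172,8),"green":(50,75),"blue":(105,125),"yellow":(24,34),"orange":(9,18)}
def mask(im,col,vmin=60,smin=130):
    h,s,v=cv2.split(cv2.cvtColor(im,cv2.COLOR_BGR2HSV)); a,b=HUE[col]
    hm=((h>=a)&(h<=b)) if a<=b else ((h>=a)|(h<=b))
    return (hm&(s>=smin)&(v>=vmin)).astype(np.uint8)*255
def blobs(m,amin=60):
    m=cv2.morphologyEx(m,cv2.MORPH_CLOSE,np.ones((5,5),np.uint8))
    c=cv2.findContours(m,cv2.RETR_EXTERNAL,cv2.CHAIN_APPROX_NONE)[0]
    return sorted([x for x in c if cv2.contourArea(x)>amin],key=cv2.contourArea,reverse=True)
E
python3 - <<'E'
from h import *
vis=[]
for n in("top","side"):
    im=cv2.imread(f"pics/{n}0.png"); c=cal(n)
    hsv=cv2.cvtColor(im,cv2.COLOR_BGR2HSV)
    roi=np.zeros(im.shape[:2],np.uint8); roi[95:220,205:345]=255
    for col in("red","green","blue"):
        m=mask(im,col)&roi; v=hsv[...,2][m>0]
        print(n,col,"V hist",np.histogram(v,bins=range(50,260,20))[0])
    m=mask(im,"yellow")&roi
    for b in blobs(m)[:1]:
        print("yellow",cv2.contourArea(b),cv2.minEnclosingCircle(b))
    tm=mask(im,"orange",40); tm[:,300:]=0; b=blobs(tm,2000)[0]; r=cv2.minAreaRect(b); print("tray",r)
    print(world(c,cv2.boxPoints(r),0.014).round(4).tolist())
    vis.append(cv2.resize(im[95:220,205:345],None,fx=2.8,fy=2.8*1.5,interpolation=cv2.INTER_NEAREST))
cv2.imwrite("pics/z0.png",np.hstack(vis))
E
```

```text
top red V hist [  5  19  49 129 708   0   0   0   0   0]
top green V hist [  5  45 477 306   0   0   0   0   0   0]
top blue V hist [  4  25  62 148 719   7   0   0   0   0]
yellow 625.5 ((272.4145202636719, 153.05555725097656), 15.138909339904785)
tray ((127.27106475830078, 236.09909057617188), (140.12832641601562, 65.71290588378906), 87.45519256591797)
[[0.6278, 0.3825], [0.6322, 0.2486], [0.3532, 0.2314], [0.3481, 0.3614]]
side red V hist [ 14  68  28  42  62 135 217 332   0   0]
side green V hist [ 14  27  42  75 475   0   0   0   0   0]
side blue V hist [ 28  48  28  33  66 147 542   6   0   0]
yellow 165.0 ((280.5, 160.5), 13.656599998474121)
tray ((125.10887908935547, 211.3080291748047), (63.11042404174805, 133.92898559570312), 15.5241117477417)
[[0.344, 0.3602], [0.6396, 0.394], [0.6269, 0.2485], [0.3378, 0.2307]]
```

View pics/z0.png

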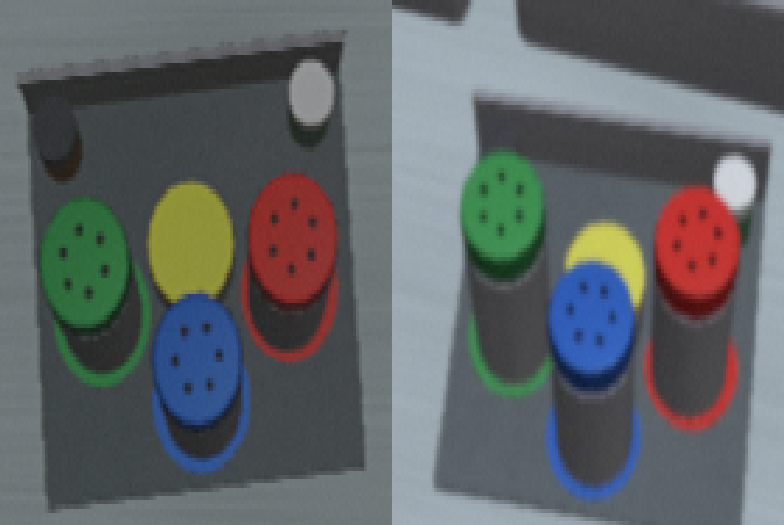

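```bash
cat >> h.py <<'E'
def cap(im,col,vmin,roi=None):
    m=mask(im,col,vmin)
    if roi is not None: m&=roi
    m=cv2.morphologyEx(m,cv2.MORPH_CLOSE,np.ones((5,5),np.uint8))
    m=cv2.morphologyEx(m,cv2.MORPH_OPEN,cv2.getStructuringElement(cv2.MORPH_ELLIPSE,(11,11)))
    b=blobs(m); return cv2.fitEllipse(b[0]) if b else None
def mat(im,roi):
    v=cv2.cvtColor(im,cv2.COLOR_BGR2GRAY); m=(((v<60)*255).astype(np.uint8))&roi
    b=blobs(m,500); return cv2.fitEllipse(b[0])
VM={"top":dict(red=125,green=92,blue=125,yellow=100),"side":dict(red=140,green=120,blue=140,yellow=100)}
def roi(x0,y0,x1,y1):
    r=np.zeros((420,560),np.uint8); r[y0:y1,x0:x1]=255; return r
E
python3 - <<'E'
from h import *
for n in("top","side"):
    im=cv2.imread(f"pics/{n}0.png"); c=cal(n); R=roi(205,95,345,220)
    for col in("red","green","blue","yellow"):
        e=cap(im,col,VM[n][col],R); print(n,col,np.round(e[0],1),np.round(e[1],1),world(c,e[0],.053 if col=="yellow" else .138).round(4))
    e=mat(im,roi(380,190,480,310)); print("mat",np.round(e[0],1),np.round(e[1],1),world(c,e[0],.004).round(4))
E
```

```text
top red [309.1 151.1] [28.7 30.1] [[ 0.6297 -0.0544]]
top green [234.5 156.9] [28.8 29.4] [[0.6207 0.0784]]
top blue [274.7 180.2] [28.8 30.2] [[0.578  0.0072]]
top yellow [272.4 151.9] [26.4 30.1] [[0.6473 0.0138]]
mat [431.6 232.6] [52.2 53.4] [[ 0.4904 -0.3021]]
side red [313.5 152.2] [24.6 29.1] [[ 0.6265 -0.0543]]
side green [243.9 143.5] [23.4 26.8] [[0.6171 0.0778]]
side blue [275.6 170.2] [24.9 28.9] [[0.5743 0.0067]]Traceback (most recent call last):
  File "<stdin>", line 5, in <module>
TypeError: 'NoneType' object is not subscriptable
```

```bash
python3 - <<'E'
from h import *
robot.move_pose([0.61,0.03,0.33],[180,0,-176])
print(robot.observe()["time"], cal("wrist"))
im=robot.grab_frame("wrist"); cv2.imwrite("pics/w0.png",im)
E
```

```text
2.5083 (278.3856320042481, 210.38712436861695, np.float64(302.3171413265), -0.05719084893591456, array([[-7.07598617e-02,  9.97493343e-01,  2.70840817e-04],
       [ 9.47132437e-01,  6.71021869e-02,  3.13747418e-01],
       [ 3.12942787e-01,  2.24572461e-02, -9.49506442e-01]]), array([ 0.01193031, -0.62904114,  0.21408082]))
```

View pics/w0.png

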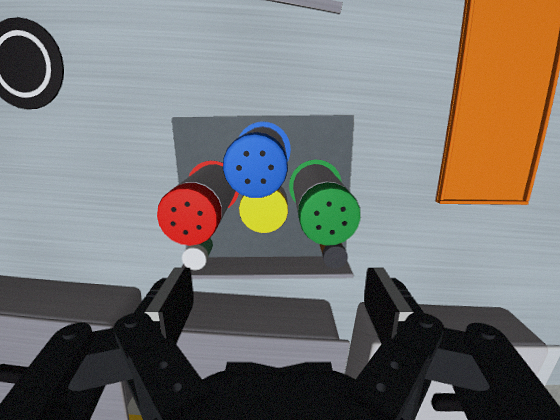

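```bash
python3 - <<'E'
from h import *
im=cv2.imread("pics/w0.png"); c=cal("wrist"); R=roi(145,110,375,280)
hsv=cv2.cvtColor(im,cv2.COLOR_BGR2HSV)
for col,vm in(("red",120),("green",80),("blue",110),("yellow",90)):
    m=mask(im,col)&R; print(np.histogram(hsv[...,2][m>0],bins=range(50,260,20))[0])
    e=cap(im,col,vm,R); print(col,np.round(e[0],1),np.round(e[1],1),world(c,e[0],.053 if col=="yellow" else .138).round(4))
e=blobs(mask(im,"orange",40))
g=((cv2.cvtColor(im,cv2.COLOR_BGR2GRAY)<85)*255).astype(np.uint8)
pts=[[172,118],[352,115],[186,275],[353,274]]
print(world(c,pts,.008).round(4).tolist())
E
```

```text
[ 100  291   67   46   39   35   72  479 2076    1]
red [186.5 216.5] [53.7 60.7] [[ 0.6282 -0.0527]]
[  47   64   46   68 1098 1667    0    0    0    0]
green [329.6 216.2] [55.2 59.9] [[0.6185 0.0793]]
[  56   50   20   53   61   53  141 1172 1936    4]
blue [255.2 164.5] [64.4 65.1] [[0.5756 0.0086]]
[   1    1    2    4   10   20   24   23 1452    0]
yellow [263.6 212.2] [38.4 50.2] [[0.6478 0.016 ]]
[[0.5465, -0.1072], [0.5274, 0.1176], [0.7695, -0.0948], [0.7501, 0.152]]
```

```bash
cat >> h.py <<'E'
HI=0.325; GZ=0.156   # carry height of the TCP; TCP height over the surface a shaker stands on
def down(x,y,z,yaw,hi=HI):
    robot.move_pose([x,y,hi],[180,0,yaw])
    s=robot.observe()["tool_pos"]
def pick(x,y,floor,yaw,gz=GZ,hi=HI):
    robot.move_pose([x,y,hi],[180,0,yaw])
    if robot.line_to([x,y,floor+gz],vel=0.2,guard=12): print("GUARD down",robot.observe()["tool_pos"])
    robot.set_gripper(0.0); o=robot.observe()
    print("grip",round(o["gripper_width"],4),round(o["gripper_force"],1),"t",round(o["time"],1))
    robot.line_to([x,y,hi],vel=0.2)
def place(x,y,floor,yaw,gz=GZ,hi=HI):
    robot.move_pose([x,y,hi],[180,0,yaw])
    robot.line_to([x,y,floor+gz+.025],vel=0.2)
    g=robot.line_to([x,y,floor+gz-.001],vel=0.05,guard=6)
    o=robot.observe(); print("placed z",o["tool_pos"].round(4),g,"w",round(o["gripper_width"],4))
    robot.set_gripper(0.085)
    robot.line_to([x,y,hi],vel=0.25); print("t",round(robot.observe()["time"],1))
A=np.radians(3.9); TR=[np.array([.489,.307])+k*.085*np.array([np.cos(A),np.sin(A)]) for k in(-1,0,1)]
YAW=dict(green=-146,blue=164,red=-176)
E
python3 - <<'E'
from h import *
pick(.619,.0787,.008,YAW["green"])
place(*TR[2],.005,-176)
cv2.imwrite("pics/t1.png",robot.grab_frame("top")[90:310,80:360])
E
```

```text
grip 0.0568 63.5 t 4.4
placed z [0.5737 0.3133 0.1623] True w 0.0568
t 8.8
```

View pics/t1.png

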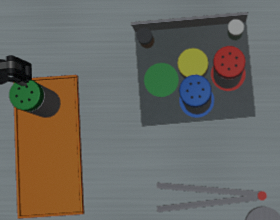

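```bash
python3 - <<'E'
from h import *
pick(.576,.0078,.008,YAW["blue"])
place(*TR[1],.005,-176)
pick(.628,-.0535,.008,YAW["red"])
place(*TR[0],.005,-176)
robot.move_pose([.57,.02,.33],[180,0,-176])
c=cal("wrist"); im=robot.grab_frame("wrist"); t=robot.grab_frame("top"); ct=cal("top")
cv2.imwrite("pics/w2.png",im); cv2.imwrite("pics/t2.png",t); np.save("cw2.npy",np.array(c,dtype=object),allow_pickle=True)
cv2.imwrite("pics/c2.png",np.hstack([cv2.resize(im,(400,300)),cv2.resize(t,(400,300))]))
for col in("red","green","blue","yellow"):
    for n,i,k,R in(("w",im,c,roi(0,0,400,420)),("top",t,ct,roi(200,95,345,225))):
        e=cap(i,col,70,R)
        if e: print(col,n,np.round(e[0],1),np.round(e[1],1),world(k,e[0],.053 if col=="yellow" else .008).round(4))
E
```

```text
grip 0.0567 64.1 t 11.4
placed z [0.4889 0.3074 0.1624] True w 0.057
t 16.0
grip 0.0571 64.3 t 18.8
placed z [0.4041 0.3016 0.1625] True w 0.0569
t 23.8
red w [219.6 214.9] [46.6 50.3] [[ 0.6308 -0.0551]]
red top [241.2 152.1] [ 71.8 146.6] [[0.6573 0.0787]]
green w [318.7 214. ] [46.6 49.9] [[0.6199 0.0808]]
blue w [268.4 180.1] [51. 52.] [[0.5774 0.009 ]]
blue top [287.1 192. ] [11.7 18.1] [[ 0.5746 -0.0138]]
yellow w [268.9 239.8] [43.8 46. ] [[0.6432 0.015 ]]
```

View pics/c2.png

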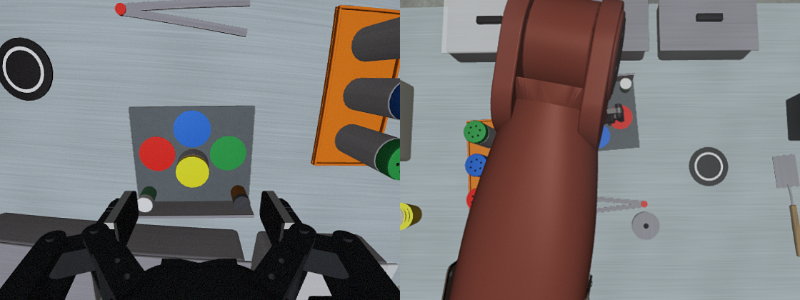

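```bash
python3 - <<'E'
from h import *
pick(.6432,.0145,.008,-175,gz=.080,hi=.25)
robot.move_pose([.52,-.25,.28],[180,0,-176])
c=cal("wrist"); im=robot.grab_frame("wrist"); t=robot.grab_frame("top"); ct=cal("top")
cv2.imwrite("pics/w3.png",im); cv2.imwrite("pics/t3.png",t)
cv2.imwrite("pics/c3.png",np.hstack([cv2.resize(im,(400,300)),cv2.resize(t,(400,300))]))
print([world(c,[[0,0],[560,0],[560,300],[0,300]],.004).round(3).tolist()])
for col in("red","green","blue"):
    e=cap(t,col,70,roi(200,95,345,225)); print(col,np.round(e[0],1),np.round(e[1],1),world(ct,e[0],.008).round(4))
s=robot.grab_frame("side"); cs=cal("side")
for col in("red","green","blue"):
    e=cap(s,col,70,roi(205,95,345,225)); print(col,np.round(e[0],1),np.round(e[1],1),world(cs,e[0],.008).round(4))
e=mat(cv2.imread("pics/side0.png"),roi(380,230,460,310)); print("mat side",e,world(cs,e[0],.004))
E
```

```text
grip 0.0586 64.8 t 27.0
[[[0.341, -0.557], [0.298, 0.036], [0.661, 0.167], [0.717, -0.634]]]
red [307.7 163.5] [32.6 33.2] [[ 0.6325 -0.0558]]
green [240.9 169.4] [31.8 32.5] [[0.6217 0.0794]]
blue [276.4 189.9] [33.2 33.6] [[0.5792 0.0078]]Traceback (most recent call last):
  File "<stdin>", line 12, in <module>
TypeError: 'NoneType' object is not subscriptable
```

View pics/c3.png

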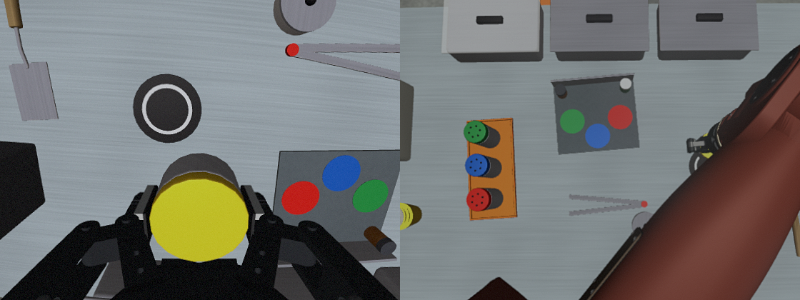

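```bash
python3 - <<'E'
from h import *
c=cal("wrist"); im=cv2.imread("pics/w3.png")
e=mat(im,roi(170,90,295,212)); p=world(c,e[0],.004)[0]; print("mat wrist",np.round(e[0],1),np.round(e[1],1),p)
cs=cal("side"); s=robot.grab_frame("side")
for col in("red","green","blue"):
    e=cap(s,col,60,roi(205,95,345,225))
    if e: print(col,np.round(e[0],1),np.round(e[1],1),world(cs,e[0],.008).round(4))
m=(p+[.4904,-.3021])/2; print(m)
place(*m,.004,-176,gz=.080,hi=.25)
robot.move_pose([.52,-.25,.28],[180,0,-176])
c=cal("wrist"); im=robot.grab_frame("wrist"); cv2.imwrite("pics/w4.png",im)
e=cap(im,"yellow",90); print("tin",e[0],world(c,e[0],.049))
E
```

```text
mat wrist [233.9 151.4] [92.7 96.5] [ 0.48757842 -0.30142504]
[ 0.48898921 -0.30176252]
placed z [ 0.4889 -0.3017  0.0851] True w 0.0586
t 32.2
tin (227.53216552734375, 159.08029174804688) [[ 0.48853006 -0.30103447]]
```

View pics/w4.png

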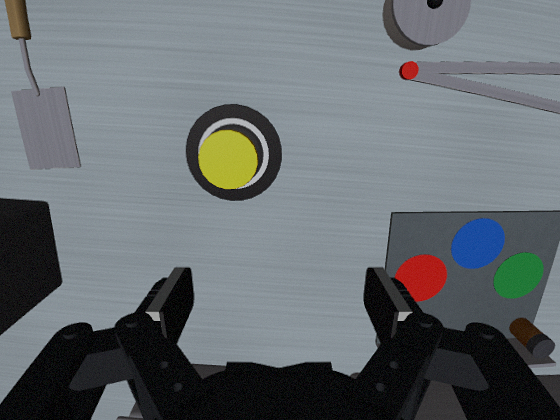

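```bash
python3 - <<'E'
from h import *
robot.move_pose([.52,.25,.36],[180,0,-176])
c=cal("wrist"); im=robot.grab_frame("wrist"); cv2.imwrite("pics/w5.png",im)
t=cv2.imread("pics/t3.png"); ct=cal("top")
for col,vm in(("red",120),("green",80),("blue",110)):
    for n,i,k,v,R in(("w",im,c,vm,roi(0,0,560,420)),("top",t,ct,VM["top"][col],roi(80,150,170,320))):
        e=cap(i,col,v,R)
        if e: print(col,n,np.round(e[0],1),np.round(e[1],1),world(k,e[0],.135).round(4))
print(TR)
E
```

```text
red w [344.1  75.1] [60.  64.9] [[0.4042 0.3013]]
red top [108.1 279. ] [30.  31.5] [[0.4067 0.3   ]]
green w [334.4 245.1] [45.5 51. ] [[0.5724 0.3132]]
green top [104.4 183.9] [28.7 30.1] [[0.5751 0.3114]]
blue w [530.7 287.1] [ 68.2 180.1] [[0.6123 0.5555]]
blue top [106.3 230.7] [29.4 30.2] [[0.4913 0.3055]]
[array([0.40419684, 0.3012187 ]), array([0.489, 0.307]), array([0.57380316, 0.3127813 ])]
```

View pics/w5.png

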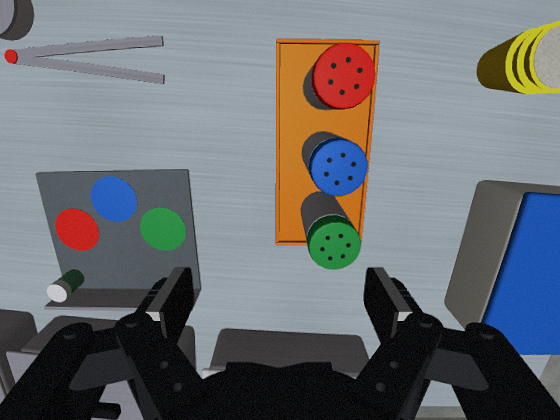

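```bash
python3 - <<'E'
from h import *
for col,k,p in(("red",0,(.6305,-.0548)),("blue",1,(.5773,.0091)),("green",2,(.6198,.0808))):
    pick(*TR[k],.005,-176); place(*p,.008,YAW[col])
robot.move_pose([.61,.03,.36],[180,0,-176])
c=cal("wrist"); im=robot.grab_frame("wrist"); cv2.imwrite("pics/w6.png",im)
for col,vm in(("red",120),("green",80),("blue",110)):
    e=cap(im,col,vm,roi(120,90,400,290)); print(col,world(c,e[0],.138).round(4))
robot.move_pose([.45,-.12,.36],[180,0,-176])
t=robot.grab_frame("top"); s=robot.grab_frame("side"); cv2.imwrite("pics/t6.png",np.hstack([cv2.resize(t,(400,300)),cv2.resize(s,(400,300))])); print(robot.observe()["time"])
E
```

```text
grip 0.0572 64.2 t 36.4
placed z [ 0.6303 -0.0548  0.165 ] True w 0.0567
t 41.5
grip 0.0571 64.3 t 44.2
placed z [0.5771 0.0091 0.1652] True w 0.057
t 48.9
grip 0.057 64.2 t 51.4
placed z [0.6195 0.0811 0.1654] True w 0.0571
t 55.8
red [[ 0.6289 -0.0541]]
green [[0.6177 0.0804]]
blue [[0.575  0.0099]]
57.325
```

View pics/w6.png

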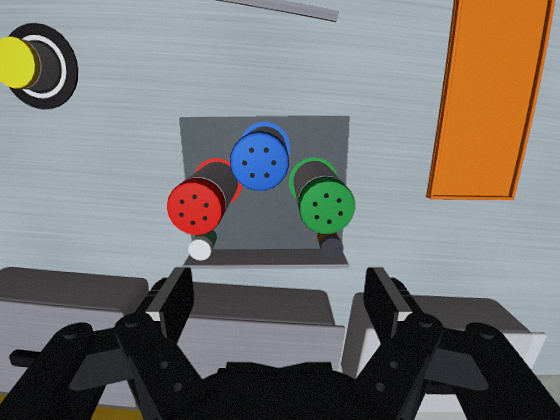

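View pics/t6.png

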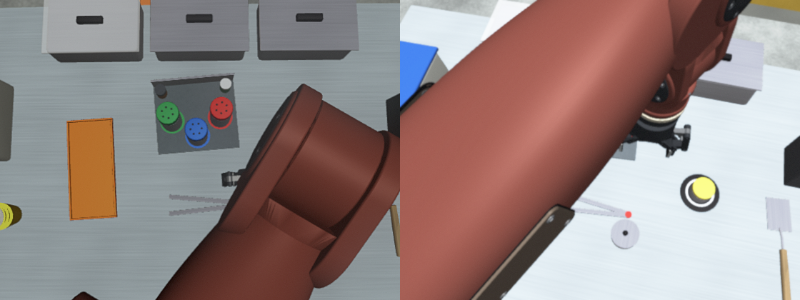

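```bash
python3 -c "
from plant import robot
robot.pause(0.5); print(robot.job_done())"
```

```text
the job is handed in; nothing more can be done
None
```

The job is handed in at about 58 s of the 141 s allowed: all three shakers went to the side tray first, the tin is upright within about 1 mm of the mat's centre, and each shaker is back upright on its own colour's pad, within about 2–3 mm of centre by the last wrist picture.

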